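# Reverse the ratchet spanner, check it free-wheels, nip up the grain mill's nut

## Robot

A 6-joint arm with a two-finger parallel gripper is mounted at the origin on a cart in front of the work surface, level with it; the furniture and walls round the work are solid. World frame = base frame: x ahead of the robot, y to its left, z up, the work surface at z = 0. Lengths are in m, angles in rad, forces in N, time in s.
With the tool pointing down it reaches from about 0.275 to 1 m from the base axis. Payload 8.4 kg.
Tool frame: the origin (TCP) lies on the centre line of the jaws, within the pads' length; the fingertips stand 17 mm ahead of it and the grasp point (between the pads) lies 2 mm behind it (bot.tcp_to_tips is the z of the fingertips in the tool frame, in m); z points along the fingers, y is the line along which they close (so a half turn about z gives the same grasp; the last joint's range is limited). The gripper opens to 85 mm and grips with 20 to 120 N. Pads are 22 mm wide; open, the fingers measure 114 mm over their backs; the gripper's body (76 mm by 85 mm) begins 54 mm behind the grasp point. The pads swing forward as they close: fully open they stand 13 mm farther back than shut.
Start: joints at [1.205, 0.353, 1.633, -0, 1.155, -0.002], TCP at [0.222, 0.584, 0.248] pointing down, gripper open.
Joint ranges: [-2.63, 2.63], [-0.92, 2.1], [0.06, 2.66], [-1.3, 4.44], [0, 2.69], [-3.02, 3.02]. Speed limits (rad/s): [2.22, 2.22, 2.79, 3.14, 3.14, 3.14].

## Interface

Orientations are given as a unit quaternion [x, y, z, w].
In Python, from workcell import bot, hand, kinematics, get_obs, vision, hand_in gives the robot as it stands. The module is installed in compiled form; this text tells all that it offers. Calls block until the motion is done:
- bot.reach(position, orientation): joint-space move of the TCP to a pose.
- bot.servo_line(position, ori=None, velocity=0.15): straight line of the TCP; ori=None keeps the orientation; velocity is the mean speed in m/s.
- bot.goto_joints(angles): joint-space move.
- hand.move_gripper(opening, strength=None): finger opening in m; strength is the grip in N (None keeps the last); returns when the fingers have stopped.
- bot.dwell(seconds).
- kinematics.solve_ik(position, orientation): joint angles nearest the present ones, or None.
- get_obs(): the state.
- vision.read_camera(name): name is "side" or "top" or "wrist"; returns a dict with "frame" (384x512x3 uint8, red, green, blue), "intrinsics" (3x3 intrinsics, pixels), "view" (4x4, takes a point from world to camera coordinates). Camera axes: x right, y down, z forward; pixel columns grow to the right and rows downward; lengths in m; the calibration is good to about 2 mm. A picture is of the moment at which its call begins. There is no depth.
A pose or a line that the arm cannot do raises bot.IKError and nothing moves.
- hand_in(): hands the job in; it is judged then, once.
The state is a dict: "time_s": time; "joint_pos": joint angles; "joint_vel": joint speeds; "joint_efforts": joint torques, N m; "position": TCP position; "orientation": TCP orientation; "wrist_force": force on the tool from outside, world axes, zero at the start; "ft_torque": the same for the moment, N m; "gripper_width": finger opening in m; "grip_force": force on a finger pad.
Only numpy, scipy, OpenCV 4.12 (cv2) and the standard library are available. Lean on these libraries where they do the work, as an engineer would, in place of code of your own. Each camera call takes 0.05 s, during which the arm holds its last target. There are 200 camera calls.

## Task

The front nut of the grain mill's foot is still loose, and the ratchet ring spanner sitting on it is set to undo. Flip the spanner's little red lever over to tighten, gently; make sure by swinging the handle back anticlockwise, about thirty degrees, that it now ticks round freely without taking the nut along; then work the handle to and fro until the nut is snug on its washer, firm but not strained, and let go. Never back the nut off, and leave the mug, jars, shaker and tumbler around it where they are.

Things in the scene. Friction and masses are not known exactly. Their poses are not given: they have to be found in the camera images.
- mill: hand grain mill, dark cast iron, 285 mm tall, fixed. Origin at worktop height on the axis of its front stud; z up, x from the stud to the column 155 mm behind. The hopper (64 mm radius, 205 to 285 mm up) comes within 91 mm of the stud's axis; plates and crank stick out to -y. The foot's front toe is a boss 54 mm across, 24 mm high, with stud, washer, nut and spanner on it
- stud_axis (a point): point on the common vertical axis of stud, nut and spanner, 39 mm above the worktop. The stud ends 51 mm above the worktop, the nut inside the spanner's ring 44 mm, the ring (57 mm across) 45.5 mm
- spanner_grip (a point): where to hold the spanner: middle of its shank, 150 mm from the stud's axis, 38.5 mm above the worktop. The shank is a flat steel bar 14 mm wide, 9 mm thick (34 to 43 mm above the worktop), running straight out from the axis from 51 to 201 mm, with an eye 25 mm across at 205 mm. The spanner only turns about the stud, it cannot lift off or tilt
- spanner (a joint): angle of the spanner about the stud, rad, growing clockwise seen from above (tightening); at 0 the shank points from the stud along (-0.866, -0.5) in the mill's x, y frame. Starts between 0.09 and 0.24; the worktop is clear for it from about -0.95 to 0.6. Free-wheeling takes about 0.05 N m (under 1 N at the grip)
- selector (a joint): angle of the red direction lever on the spanner, rad, growing anticlockwise from above. At 0 (tip on the clockwise side of the shank): spanner undoes, takes the nut along anticlockwise and ticks freely clockwise. At 0.75 (tip on the anticlockwise side): tightens, takes the nut along clockwise and ticks freely anticlockwise. 20 clicks a turn: up to 18 degrees lost at each reversal
- selector_tip (a point): point on the red lever, 24 mm from its pivot, 53 mm above the worktop. The tab is 8 mm wide, 44 to 58 mm above the worktop, ends 30 mm from the pivot, which lies on the shank's middle line 34 mm from the stud's axis. 3 to 6 N sideways at the tip brings it past the middle, then it snaps over; the ratchet bites that way, so the spanner stands still. Off load, the pawl then drops over
- nut (a joint): angle of the lock nut on the stud, rad, growing clockwise from above (tightening), 0 at the start; 1.5 mm a turn. Its nylon insert makes it turn with about 0.45 N m (3 N of pull at the grip) and keeps it where it is left. It meets the washer after 0.3 to 1.5 rad, different each time and not to be seen; from there the resistance grows by about 1.4 N m a rad
- washer (a joint): squeeze of the hard rubber washer under the nut (black, 41 mm across, 27 mm above the worktop), m: the tightness, too small to measure. 0 until the nut meets it; 0.000032, snug, takes about 0.65 N m on the spanner (4.3 N of pull at the grip, twist of the wrist included); 0.000155, overtightened, 1.35 N m (9 N). Best is 6 to 7 N while turning slowly; some 2 N of it fade at a standstill
- mug: cream mug with a green band, 86 mm wide, 90 mm tall, handle to its -y; stands under the mill's grinding plates to catch the flour; a bystander, origin in the centre of its underside
- salt: glass salt shaker with a grey cap, 44 mm wide, 90 mm tall; a bystander, origin in the centre of its underside
- spice_red: spice jar with a red cap and green label, 45 mm wide, 106 mm tall; a bystander, origin in the centre of its underside
- mustard: glass jar with a black lid, 65 mm wide, 94 mm tall; a bystander, origin in the centre of its underside
- tumbler: clear glass tumbler, 80 mm wide, 91 mm tall; a bystander, origin in the centre of its underside

How it is judged:
On the way, in this order (a step that is already met when the one before it is completed fails the run):
1. the red lever is flipped over to tighten, the nut still where it was (value of joint selector above 0.55 rad and value of joint nut below 0.2 rad), for 0.2 s.
2. the handle is swung back anticlockwise by 21 degrees or more and free-wheels: the nut stays put (all of step 1 and distance of spanner_grip from where it was at the start of the episode above 0.055 m and value of joint spanner below -0.1 rad), for 0.1 s.
3. the nut is snug: it has squeezed its washer by more than 0.032 mm (value of joint washer above 3.2e-05 m), for 0.2 s.
At the end, for the whole second after the job is handed in: The nut is snug: it squeezes the washer by 0.032 to 0.155 mm (the squeeze that a pull of about 4.5 to 9 N at the grip gives); the red lever is still on tighten, the spanner is let go and at rest; mug, jars, shaker and tumbler are within 30 mm of where they stood and upright (value of joint washer above 3.2e-05 m and value of joint selector above 0.55 rad and velocity of joint spanner between -0.2 and 0.2 rad/s); the robot touches nothing.
It fails at once if the nut is backed off by more than 17 degrees (value of joint nut below -0.3 rad).
It fails at once if the nut is overtightened: the washer is squeezed by more than 0.155 mm (over about 9 N of pull at the grip) (value of joint washer above 0.000155 m).
It fails at once if the little red lever is forced with more than 20 N (contact force between the fingers and selector above 20 N).
It fails at once if a bystander is pushed more than 30 mm or tipped (distance of any of mug, salt, spice_red, mustard, tumbler from where it was at the start of the episode above 0.03 m or angle between any of mug, salt, spice_red, mustard, tumbler's own z axis and vertical above 0.4 rad).
It also fails if it takes over 72 s, if anything falls off the work surface, if the arm or the gripper's body presses on something with over 40 N, if the wrist force passes 120 N, or if a joint passes its speed limit or range.

## Working session

There is one attempt and no reset: what is moved stays moved. The work goes in short steps, each a Python script; the robot and the scene stay as the last script left them, time stands still between calls to the robot, and variables do not carry over. Pictures are saved under pics/ and viewed, at most 10 in all, crops included, and the job is handed in when it is done.

```bash
mkdir -p pics; python3 - <<'E'
from workcell import vision,get_obs,bot
import cv2,numpy as np
ims=[]
for n in("top","side"):
    c=vision.read_camera(n);np.savez(f'{n}.npz',**c)
    cv2.imwrite(f'pics/{n}.png',cv2.resize(c['frame'][:,:,::-1],(800,600),interpolation=cv2.INTER_CUBIC))
    V=c['view'];print(n,(-V[:3,:3].T@V[:3,3]).round(3),V[2,:3].round(2),c['intrinsics'][0,0])
o=get_obs();print(o, bot.tcp_to_tips)
E
```

```text
top [ 0.378 -0.333  0.958] [ 0.16  0.02 -0.99] 397.2926439266543
side [0.534 0.527 0.499] [ 0.   -0.89 -0.46] 422.6086473360463
{'time_s': 0.1, 'joint_pos': array([ 1.20459711e+00,  3.53615654e-01,  1.63405588e+00,  5.26259790e-05,
        1.15516910e+00, -2.40785442e-03]), 'joint_vel': array([-0.0007466 , -0.00092582, -0.0029772 , -0.00060101,  0.00107112,
        0.00043218]), 'joint_efforts': array([ 5.66218514e-04, -6.06354618e+01, -3.42816210e+01,  1.29183968e-04,
        4.13067566e-03,  2.66393521e-06]), 'position': array([0.22223578, 0.58373101, 0.24761543]), 'orientation': array([ 1.80904733e-01,  9.83500426e-01, -6.09012826e-04, -1.38012366e-04]), 'wrist_force': array([-0.03815822, -0.13154519,  0.2178602 ]), 'ft_torque': array([0.01000369, 0.00563921, 0.02462742]), 'grip_force': 0.0, 'gripper_width': 0.08587276998501524} 0.017
```

View pics/top.png

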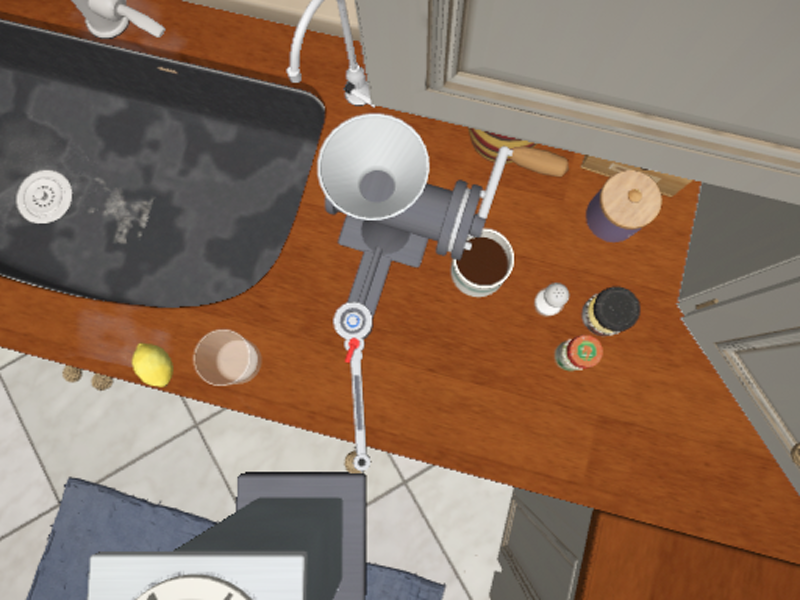

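View pics/side.png

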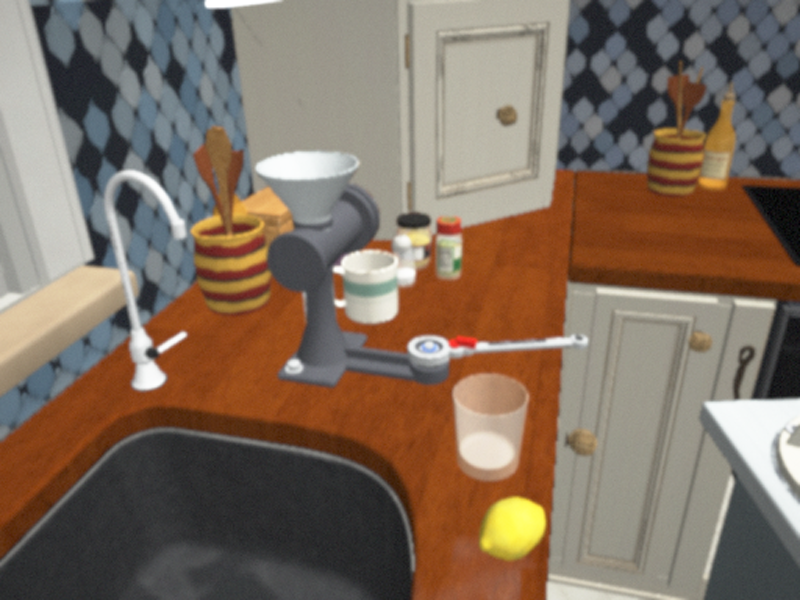

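```bash
cat > h.py <<'E'
import numpy as np,cv2
def ray(c,u,v,z):
    K,V=c['intrinsics'],c['view'];R,t=V[:3,:3],V[:3,3];C=-R.T@t
    d=R.T@np.linalg.solve(K,[u,v,1]);return C+d*(z-C[2])/d[2]
def proj(c,p):
    q=c['view'][:3,:3]@np.asarray(p)+c['view'][:3,3];q=c['intrinsics']@q;return q[:2]/q[2]
def red(c,box):
    h=cv2.cvtColor(c['frame'],cv2.COLOR_RGB2HSV).astype(int)
    m=((h[...,0]<6)|(h[...,0]>174))&(h[...,1]>190)&(h[...,2]>120)
    k=np.zeros_like(m);x0,y0,x1,y1=box;k[y0:y1,x0:x1]=1
    return np.argwhere(m&k)[:,::-1]
E
python3 - <<'E'
from h import *
c=np.load('top.npz');s=np.load('side.npz')
f=.64
print('base px',proj(c,[0,0,0]))
for n,u,v,z in[('stud',352,321,.0455),('eye',361,462,.043),('tumbler',238,357,.0),('mug',485,252,.09),('hopper',373,165,.285),('salt',556,294,.09)]:
    print(n,ray(c,u*f,v*f,z).round(4))
r=red(c,(210,205,245,245));print(len(r),r.min(0),r.max(0),r.mean(0))
for p in r[np.argsort(r[:,1])][::6]:print(p,ray(c,*(p+.0),.056)[:2].round(4))
q=lambda I,x0,y0,x1,y1,k:cv2.resize(I['frame'][y0:y1,x0:x1,::-1],None,fx=k,fy=k,interpolation=cv2.INTER_CUBIC)
a=q(c,195,190,260,310,5);b=q(s,250,200,385,250,3)
o=np.zeros((600,800,3),np.uint8);o[:a.shape[0],:a.shape[1]]=a;o[:b.shape[0],330:330+b.shape[1]]=b
cv2.imwrite('pics/crop.png',o)
E
```

```text
base px [121.56292679 425.05464256]
stud [ 0.4903 -0.2359  0.0455]
eye [ 0.2866 -0.2499  0.043 ]
tumbler [ 0.4414 -0.0542  0.    ]
mug [ 0.5823 -0.4305  0.09  ]
hopper [ 0.6394 -0.2842  0.285 ]
salt [ 0.5204 -0.5286  0.09  ]
7 [221 220] [224 231] [222.         226.71428571]
[224 220] [ 0.4557 -0.2343]
[221 231] [ 0.4307 -0.2277]
```

View pics/crop.png

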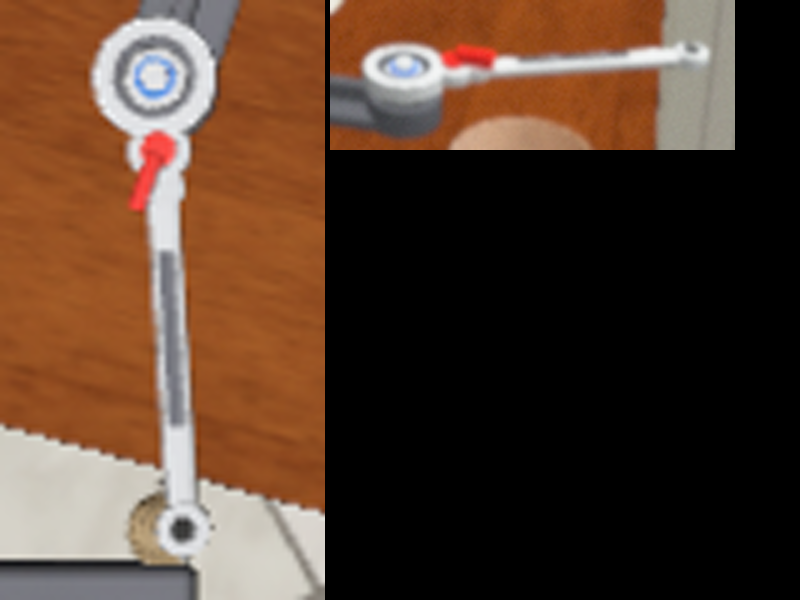

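```bash
cat >> h.py <<'E'
from workcell import bot,hand,kinematics,get_obs,vision,hand_in
S=np.array([.4905,-.236])
def U(f):return np.array([np.cos(f),np.sin(f)])
def ori(th):
    a=(th+np.pi/2)/2;return np.array([np.cos(a),np.sin(a),0,0])
def torque(o=None):   # clockwise torque the tool applies about the stud, N m
    o=o or get_obs();r=o['position'][:2]-S;F=-o['wrist_force'];return -(-1)*0-(r[0]*F[1]-r[1]*F[0])+o['ft_torque'][2]
E
python3 - <<'E'
from h import *
s=np.load('side.npz');c=np.load('top.npz')
print('side stud',ray(s,274.7,222.7,.051),'top',ray(c,225.8,205.2,.0455))
f=3.210;u,n=U(f),U(f+np.pi/2)
for th in(f+np.pi/2,f-np.pi/2):
    for ff in (f,f+1,f-.4):
        q=kinematics.solve_ik(np.r_[S+.15*U(ff),.04],ori(th+ff-f));print(th,ff,None if q is None else q.round(2))
print(get_obs()['time_s'])
E
```

```text
side stud [ 0.49397968 -0.22149209  0.051     ] top [ 0.49089179 -0.23714888  0.0455    ]
4.7807963267948965 3.21 [-0.63  0.39  2.21 -0.    0.54  0.87]
4.7807963267948965 4.21 [-0.72  0.53  1.92 -0.    0.69 -0.22]
4.7807963267948965 2.81 [-0.5   0.37  2.26 -0.    0.52  1.41]
1.6392036732051034 3.21 [-0.63  0.39  2.21 -0.    0.54 -2.27]
1.6392036732051034 4.21 [-0.72  0.53  1.92 -0.    0.69  2.92]
1.6392036732051034 2.81 [-0.5   0.37  2.26 -0.    0.52 -1.74]
0.1
```

```bash
sed -i 's/S=np.array.*/S=np.array([.4915,-.2360])/; s/-(-1)\*0//' h.py
cat > flip.py <<'E'
from h import *
f=3.210;u,n=U(f),U(f+np.pi/2);q=ori(f+np.pi/2)
P=lambda s,z:np.r_[S+.058*u+s*n,z]
hand.move_gripper(0,20)
bot.reach(P(-.048,.20),q)
bot.servo_line(P(-.048,.066),velocity=.12)
bot.dwell(.3);b=get_obs()['wrist_force'];log=[]
c=vision.read_camera("top");cv2.imwrite('pics/pre.png',cv2.resize(c['frame'][180:300,180:280,::-1],(500,600),interpolation=cv2.INTER_CUBIC))
pk=0
for s in np.arange(-.044,-.0105,.0015):
    bot.servo_line(P(s,.066),velocity=.01)
    w=-(get_obs()['wrist_force']-b)@np.r_[n,0];log.append((round(s*1e3,1),round(w,2)));pk=max(pk,w)
    if w>9 or (pk>2 and w<.5*pk and s>-.02):break
print(log,b,get_obs()['time_s'])
c=vision.read_camera("top");cv2.imwrite('pics/post.png',cv2.resize(c['frame'][180:300,180:280,::-1],(500,600),interpolation=cv2.INTER_CUBIC))
E
python3 flip.py; python3 -c "
import cv2,numpy as np
cv2.imwrite('pics/pp.png',cv2.resize(np.hstack([cv2.imread('pics/pre.png'),cv2.imread('pics/post.png')]),(800,480)))"
```

```text
[(np.float64(-44.0), np.float64(0.05)), (np.float64(-42.5), np.float64(-0.52)), (np.float64(-41.0), np.float64(-0.72)), (np.float64(-39.5), np.float64(-0.29)), (np.float64(-38.0), np.float64(-1.29)), (np.float64(-36.5), np.float64(-0.33)), (np.float64(-35.0), np.float64(0.24)), (np.float64(-33.5), np.float64(-0.62)), (np.float64(-32.0), np.float64(-0.2)), (np.float64(-30.5), np.float64(-0.39)), (np.float64(-29.0), np.float64(-0.55)), (np.float64(-27.5), np.float64(-0.21)), (np.float64(-26.0), np.float64(0.1)), (np.float64(-24.5), np.float64(-1.06)), (np.float64(-23.0), np.float64(2.14)), (np.float64(-21.5), np.float64(2.13)), (np.float64(-20.0), np.float64(2.25)), (np.float64(-18.5), np.float64(1.66)), (np.float64(-17.0), np.float64(0.91))] [ 0.14604311  0.3994011  -0.0842545 ] 11.2667
```

View pics/pp.png

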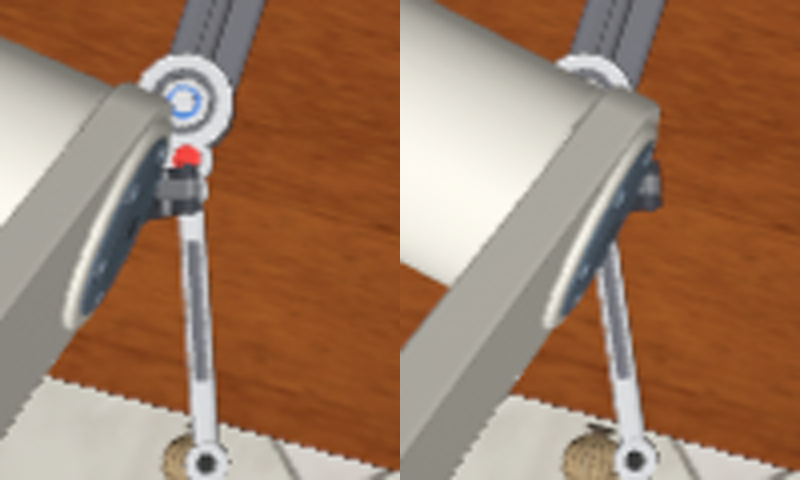

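```bash
python3 - <<'E'
from h import *
f=3.210;u,n=U(f),U(f+np.pi/2)
P=lambda s,z:np.r_[S+.058*u+s*n,z]
bot.servo_line(P(-.03,.066),velocity=.06)
bot.servo_line(P(-.16,.2),velocity=.25)
c=vision.read_camera("top");np.savez('t2.npz',**c);cv2.imwrite('pics/p3.png',cv2.resize(c['frame'][180:310,180:280,::-1],(461,600),interpolation=cv2.INTER_CUBIC))
print(get_obs()['time_s'])
E
```

```text
12.6333
```

View pics/p3.png

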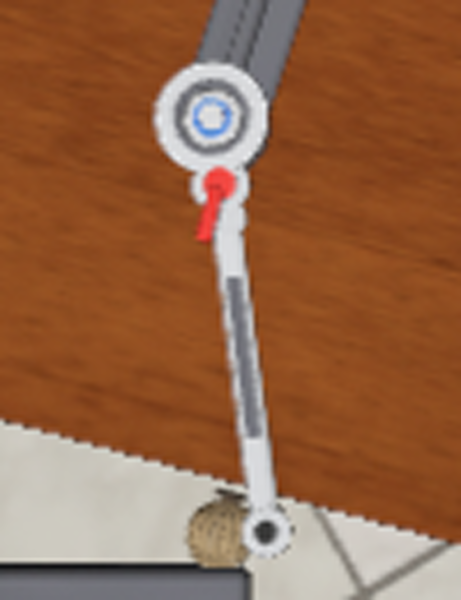

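```bash
cat > flip2.py <<'E'
from h import *
f0=3.276
def pose(a,s=-.027,z=.065):
    f=f0+a;return np.r_[S+.058*U(f)+s*U(f+np.pi/2),z],ori(f+np.pi/2)
def fw():
    w=[]
    for _ in range(4):w.append(get_obs()['wrist_force']);bot.dwell(.03)
    return np.mean(w,0)
p,q=pose(0,-.038);bot.servo_line(np.r_[p[:2],.12],q,velocity=.25);bot.servo_line(p,q,velocity=.1)
bot.dwell(.2);b=fw();log=[];pk=0;lo=0
for a in np.arange(0,.56,.025):
    p,q=pose(a);bot.servo_line(p,q,velocity=.012 if a else .03)
    w=-(fw()-b)[:2]@U(f0+a+np.pi/2);log.append((round(float(a),3),round(float(w),2)));pk=max(pk,w)
    lo=lo+1 if pk>2.7 and w<min(1,.4*pk) else 0
    if w>7.5 or lo>=2:break
print(log,get_obs()['time_s'])
p,q=pose(a-.2);bot.servo_line(p,q,velocity=.08);bot.servo_line(np.r_[p[0]-.01,p[1]+.13,.2],velocity=.25)
c=vision.read_camera("top");np.savez('t3.npz',**c);cv2.imwrite('pics/p4.png',cv2.resize(c['frame'][180:310,180:280,::-1],(461,600),interpolation=cv2.INTER_CUBIC))
print(get_obs()['time_s'])
E
python3 flip2.py
```

```text
[(0.0, 1.76), (0.025, 3.22), (0.05, 3.28), (0.075, 2.23), (0.1, 1.96), (0.125, 1.51), (0.15, 1.08), (0.175, 0.78), (0.2, 0.85)] 18.4
19.7
```

View pics/p4.png

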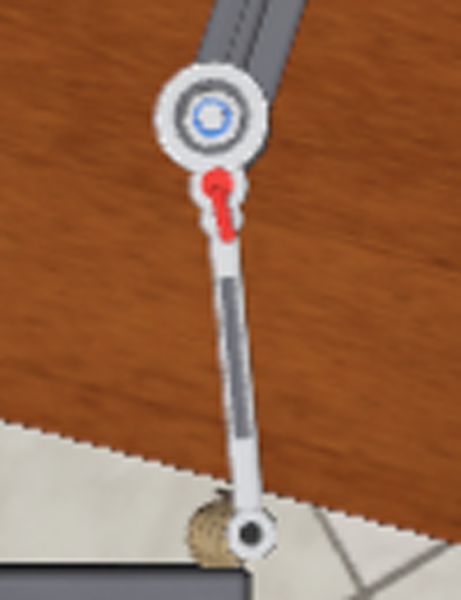

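```bash
cat >> h.py <<'E'
def hp(f,z=.042):return np.r_[S+.15*U(f),z],ori(f+np.pi/2)
def mean(n=4):
    L=[]
    for _ in range(n):
        o=get_obs();F=-o['wrist_force'];L.append((F[:2]@-U(np.arctan2(*(o['position'][:2]-S)[::-1])+np.pi/2),torque(o)));bot.dwell(.02)
    return np.mean(L,0).round(2)   # clockwise pull, torque
def swing(f0,f1,step,v):   # generator: straight small chords about the stud
    for f in np.linspace(f0,f1,max(1,int(np.ceil(abs(f1-f0)/step)))+1)[1:]:
        p,q=hp(f);bot.servo_line(p,q,velocity=v);yield float(f)
E
cat > grip.py <<'E'
from h import *
f=3.240;p,q=hp(f)
hand.move_gripper(.030)
bot.reach(np.r_[p[:2],.13],q);bot.servo_line(p,velocity=.12);bot.dwell(.2)
print('base',mean(),get_obs()['gripper_width'],get_obs()['wrist_force'].round(2))
hand.move_gripper(.019);bot.dwell(.1);print('closed',mean(),get_obs()['gripper_width'])
for a in swing(f,f-.06,.03,.03):print(round(a,3),mean())
for n in("top","side"):
    c=vision.read_camera(n);np.savez(n+'5.npz',**c)
    I=c['frame'][180:290,180:290,::-1] if n=='top' else c['frame'][195:255,250:385,::-1]
    cv2.imwrite(f'pics/5{n}.png',cv2.resize(I,None,fx=5,fy=5,interpolation=cv2.INTER_CUBIC))
print(get_obs()['time_s'])
a=cv2.imread('pics/5top.png');b=cv2.imread('pics/5side.png');o=np.zeros((600,800,3),np.uint8);o[:300,:675]=b;a=cv2.resize(a[:,:],(300,300));o[300:,:300]=a;cv2.imwrite('pics/5.png',o)
E
python3 grip.py
```

```text
base [-0.21 -0.03] 0.029627895686887427 [-0.37  0.08 -0.17]
closed [0.34 0.05] 0.018966795633548035
3.22 [0.12 0.02]
3.2 [-0.03  0.  ]
3.18 [-0.25 -0.05]
23.5333
```

View pics/5.png

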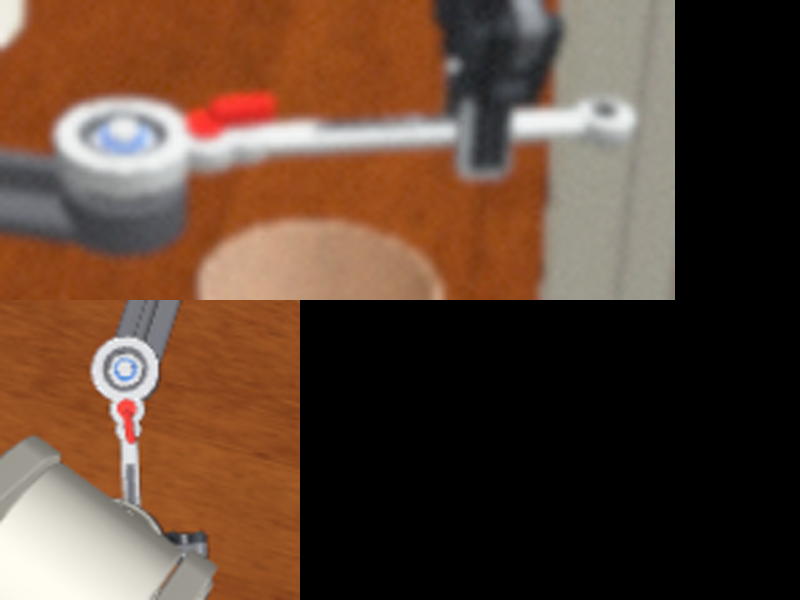

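```bash
cat > lev.py <<'E'
from h import *
def lever(save=None):
    c=vision.read_camera("top");I=c['frame'].astype(int)
    m=(I[...,0]>150)&(I[...,0]-I[...,1]>110)&(I[...,1]<100)
    k=np.zeros_like(m);k[205:245,205:250]=1;r=np.argwhere(m&k)[:,::-1].astype(float)
    W=np.array([ray(c,*(x),.056)[:2] for x in r]);d=W-W.mean(0);v=np.linalg.svd(d)[2][0];v*=-np.sign(v[0])
    if save:cv2.imwrite(save,cv2.resize(c['frame'][180:290,180:290,::-1],(550,550),interpolation=cv2.INTER_CUBIC))
    return len(r),round(float(np.arctan2(v[1],v[0])%(2*np.pi)),3)
E
python3 - <<'E'
from lev import *
print(lever())
for a in swing(3.18,3.30,.03,.03):
    w=mean();print(round(a,3),w)
    if w[0]<-1.8:break
print(lever('pics/6.png'),get_obs()['time_s'])
import sys
class F:pass
for n in('top.npz','t2.npz','t3.npz'):
    c=dict(np.load(n));vision=F();vision.read_camera=lambda _:c
    import lev;lev.vision=vision;print(n,lev.lever())
E
```

```text
(53, 3.326)
3.21 [-0.05 -0.  ]
3.24 [-0.37 -0.07]
3.27 [0.36 0.06]
3.3 [0.26 0.03]
(55, 3.414) 25.1
top.npz (57, 2.799)
t2.npz (57, 2.84)
t3.npz (57, 3.365)
```

```bash
python3 - <<'E'
from lev import *
for a in swing(3.30,3.48,.03,.03):
    w=mean();print(round(a,3),w)
    if w[0]<-1.5:break
print(lever('pics/6.png'),get_obs()['time_s'])
E
```

```text
3.326 [-0.1  -0.01]
3.351 [0.27 0.01]
3.377 [-0.37 -0.05]
3.403 [-0.04  0.01]
3.429 [0.05 0.01]
3.454 [-0.28 -0.06]
3.48 [-0.47 -0.07]
(55, 3.879) 27.5417
```

View pics/6.png

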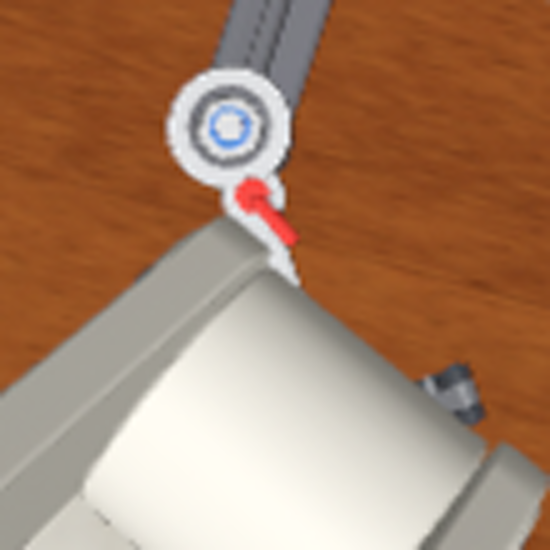

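```bash
python3 - <<'E'
from lev import *
L=[]
for a in swing(3.48,4.15,.09,.07):L.append((round(a,2),get_obs()['wrist_force'].round(1).tolist()))
print(L,get_obs()['time_s'])
for a in swing(4.15,2.83,.05,.045):
    w=mean(2);print(round(a,3),w.tolist(),end=' ')
    if w[0]>3.4:break
bot.dwell(.1);print(mean(),get_obs()['time_s'])
E
```

```text
[(3.56, [-0.3, -0.5, 0.4]), (3.65, [1.1, -0.5, -0.2]), (3.73, [-0.7, 0.2, 0.7]), (3.82, [0.1, 0.2, 0.1]), (3.9, [0.1, 0.7, 0.2]), (3.98, [0.8, -0.6, -0.1]), (4.07, [0.4, -0.0, -0.4]), (4.15, [-0.6, 0.2, -0.2])] 30.2083
4.101 [-0.5, -0.08] 4.052 [-0.09, -0.03] 4.003 [-0.53, -0.07] 3.954 [0.74, 0.11] 3.906 [1.61, 0.27] 3.857 [1.53, 0.23] 3.808 [1.98, 0.27] 3.759 [1.74, 0.31] 3.71 [0.92, 0.15] 3.661 [1.68, 0.27] 3.612 [0.93, 0.19] 3.563 [0.57, 0.11] 3.514 [1.05, 0.18] 3.466 [1.07, 0.2] 3.417 [1.26, 0.21] 3.368 [0.54, 0.11] 3.319 [0.73, 0.14] 3.27 [0.99, 0.15] 3.221 [0.89, 0.11] 3.172 [1.14, 0.19] 3.123 [1.28, 0.2] 3.074 [1.32, 0.17] 3.026 [1.84, 0.32] 2.977 [3.01, 0.48] 2.928 [2.79, 0.4] 2.879 [3.45, 0.49] [3.02 0.47] 39.475
```

```bash
python3 - <<'E'
from lev import *
for a in swing(2.879,2.79,.03,.02):
    w=mean(3);print(round(a,3),w.tolist())
    if w[0]>4.8:break
bot.dwell(.3);print(mean(8))
p,q=hp(a+.02);bot.servo_line(p,q,velocity=.03)
hand.move_gripper(.036);print(mean())
bot.servo_line(np.r_[p[:2],.15],velocity=.12)
bot.servo_line(np.r_[p[:2]+[-.03,.0],.25],velocity=.25)
bot.dwell(.3);print(mean(),get_obs()['time_s'])
c=vision.read_camera("side");cv2.imwrite('pics/7.png',cv2.resize(c['frame'][:,:,::-1],(800,600)))
E
```

```text
2.849 [3.98, 0.6]
2.82 [3.93, 0.59]
2.79 [4.45, 0.68]
[4.47 0.67]
[-0.31 -0.03]
[-0.19 -0.03] 43.7917
```

View pics/7.png

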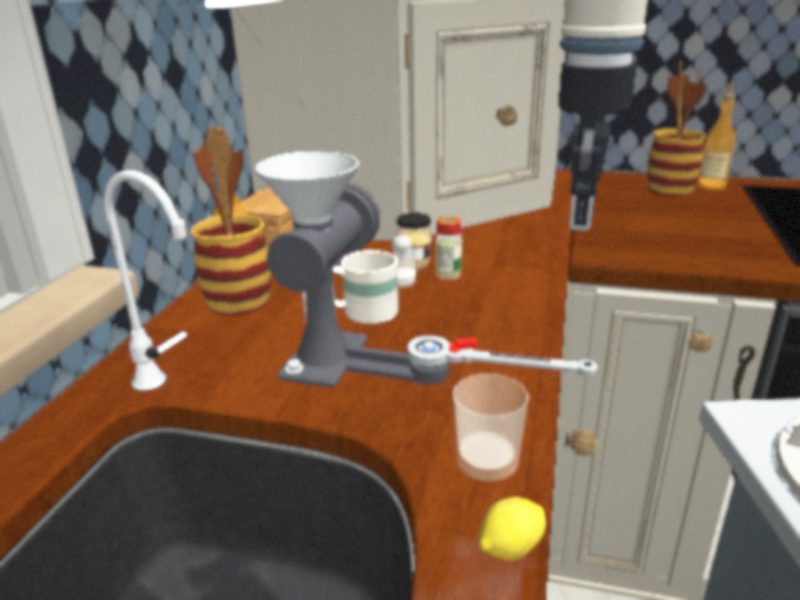

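The gripper is clear (about (585,200)), the spanner rests at (430–590, 350–368) with the red lever on the far (tighten) side at (463,345). The mug, jars and tumbler have not moved. The standing pull was about 4.5 N, or about 6.5 N while turning.

```bash
python3 -c "
from workcell import hand_in
print(hand_in())"
```

```text
the job is handed in; nothing more can be done
None
```

The job is handed in, with no verdict shown: the lever is on tighten, the handle swung back freely well past thirty degrees, the nut is snug at about 6.5 N of turning pull (estimated from 4.5 N read at standstill), the spanner is let go, and the bystanders look unmoved.

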